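# Set a bar to the flip stop

### The arm

A 6-joint arm with a two-finger parallel gripper is mounted at the origin on a cart in front of the work surface, level with it; the furniture and walls round the work are solid. World frame = base frame: x ahead of the robot, y to its left, z up, the work surface at z = 0. Lengths are in m, angles in rad, forces in N, time in s.
With the tool pointing down it reaches from about 0.35 to 0.85 m from the base axis. Payload 8.1 kg.
Tool frame: the origin (TCP) lies at the centre of the arm's flange, where the gripper is bolted on; the fingertips stand 186 mm ahead of it and the grasp point (between the pads) lies 167 mm ahead of it; z points along the fingers, y is the line along which they close (so a half turn about z gives the same grasp; the last joint's range is limited). The gripper opens to 93 mm and grips with 3 to 60 N. Pads are 15 mm wide; open, the fingers measure 128 mm over their backs; the gripper's body (75 mm by 188 mm) begins 65 mm behind the grasp point.
Start: joints at [1.258, 0.13, 1.488, -0, 1.523, -0.085], TCP at [0.135, 0.585, 0.405] pointing down, gripper open.
Joint ranges: [-2.96, 2.96], [-0.89, 2.26], [0.02, 2.5], [-1.34, 4.48], [0, 2.73], [-2.66, 2.66]. Speed limits (rad/s): [2.39, 2.39, 2.79, 3.14, 3.14, 3.14].

### API

Orientations are given as a rotation vector (axis times angle).
In Python, from plant import read_state, read_camera, camera_params, robot gives the robot as it stands.
- The arm moves only by the tool carry_out, never from a script. Its argument "targets" is a list of rows, each an object of numbers: "hand": the opening in per cent of the stroke, from 0 (shut) to 100 (fully open); "x", "y", "z": the shift along the tool's x, y, z in m; "ax", "ay", "az": the turn, a rotation vector about the tool's x, y, z in rad. In form: [{"hand": .., "x": .., "y": .., "z": .., "ax": .., "ay": .., "az": ..}, ...]. A call has 1 to 8 rows; each row is the pose to reach, as a shift and turn from the pose commanded when the call began, along the tool's axes at that moment; what a row does not reach only later rows make up. A row lasts 1/8 s, in which the tool goes at most 62.5 mm and 10.7 degrees, less where a joint would pass 70% of its speed; a pose out of reach is approached as far as the arm can. A call with a gripper value outside its range is refused whole. The fingers move at their own pace and stop on an object; "newtons" is the grip in N (left out, the last holds). Time passes only in rows, so rows that repeat a pose let the fingers close. It gives the time, the measured TCP pose, the force, the opening and the grip force at its end, in the units of the state.
- read_state(): the state, without advancing time (a new reading comes with each control period).
- read_camera(name): name is "side" or "top" or "wrist"; returns (picture, depth): 400x640x3 uint8, blue, green, red; 400x640 float32, m along the optical axis (not along the pixel's ray), 0 where there is no reading.
- camera_params(name): a dict with "fx", "fy", "cx", "cy" (pixels), "k1" (the pictures are not rectified: a ray, as slopes to the right and down, at radius r is drawn at 1 + k1 r^2 times it, then the intrinsics apply), "position" and "rotation" of the camera in the world. Camera axes: x right, y up, looking along -z (the intrinsics and any distortion apply to the point x, -y, -z); pixel columns grow to the right and rows downward; lengths in m; the calibration is good to about 2 mm. A picture is of the moment at which its call begins: read the wrist's pose just before it. camera_params takes no time and is no camera call; for the wrist camera it gives the pose at the moment of the call.
- robot.close_job(): hands the job in; it is judged then, once.
The state is a dict: "t": time; "q": joint angles; "dq": joint speeds; "joint_torque": joint torques, N m; "tool_pos": TCP position; "orientation": TCP orientation; "force": force on the tool from outside, world axes, zero at the start; "wrist_torque": the same for the moment, N m; "opening": finger opening in m; "gripper_force": force on a finger pad.
Only numpy, scipy, OpenCV 4.12 (cv2) and the standard library are available. Lean on these libraries where they do the work, as an engineer would, in place of code of your own. Each camera call takes 0.05 s, during which the arm holds its last target. There are 200 camera calls.

### The job

Set the slotted aluminium bar to length on the stop fence: first fold the raised flip stop fully down into the bar's path. Then slide the bar, flat on the board and without lifting it, so that it lies along the fence with its left end touching the stop; leave the things around it where they are.

Things in the scene. Friction and masses are not known exactly. Their poses are not given: they have to be found in the camera images.
- fence: Fixed stop fence: plywood board 15 mm thick, y = -230 to 250 mm, x = -120 to 45 mm; on it an aluminium fence, x = 0 to 25 mm, top 60 mm above the table. Origin: on the fence's working face (towards the robot) at table height; x points away from the robot, square to the face (board in front at x < 0), y left along the fence, z up.
- stop_hinge (a point): Pin of the flip stop's flag, 75 mm above the table, 10 mm behind the fence face; axes as fence; the flag turns about y. Folded down, the 16 mm thick steel flag (y = -8 to 8 mm) hangs before the fence: level arm top at z = 7 mm from x = 0 to -68 mm, blade x = -15 to -55 mm down to 7 mm above the board. The bar's left end is to meet its right face, y = -8 mm.
- flag (a joint): Flag angle: 0 = raised (arm leans back 10 degrees past upright), 0.17 = arm upright, 1.745 = fully folded down, arm level, at its end stop. Stiff (0.1 N m, 2 to 4 N at the arm); stays where it is left. It can be pushed forward (-x) from behind the upright arm, then pressed down on the arm. Raised, its tip is 145 mm above the table and the blade sticks out forward, higher than the bar.
- bar_center (a point): Centre, half-way up (35 mm above the table), of the loose slotted square aluminium bar with black end caps, 40 (x) x 150 (y) x 40 (z) mm, 0.35 kg, lying on the board a little off the fence and askew, right of the stop. y runs along it towards its left end, which goes to the stop.
- solder_reel: Bystander: reel of solder wire, 55 mm across, 45 mm tall, standing on the board's left end beyond the stop; origin at its underside.
- screwdriver: Bystander: screwdriver, 196 mm long, lying on the table to the left of the board; origin at its underside.
- side_cutters: Bystander: side cutters, 150 mm long, lying on the table behind the fence; origin at its underside.
- carton_3: Bystander: small component carton, 56x68x40 mm, on the table to the right; origin at its underside.
- tape_roll: Bystander: roll of tape, 87 mm across, 24 mm tall, lying on the table to the right; origin at its underside.
- parts_jar_0: Bystander: parts jar, 45 mm across, 61 mm tall, on the table to the right of the fence; origin at its underside.
- stop: Steel carrier of the flip stop, 44 mm long in y, clamped on the fence left of the bar; its place along the fence varies but it does not move. Lugs up to 82 mm above the table, a small clamp knob behind the fence. Origin on the fence face below it, at table height; axes as fence.
- bar: The same bar, origin at the centre of its underside; axes as bar_center.

How it is judged:
By the outcome, as a careful person would: the job done as asked, in the order asked, and still so for the second after the job is handed in, with the robot touching nothing.
It also fails if it takes over 54 s, if anything falls off the work surface, if the arm or the gripper's body presses on something with over 40 N, if the wrist force passes 120 N, or if a joint passes its speed limit or range.

## Working session

There is one attempt and no reset: what is moved stays moved. The work goes in short steps, Python scripts to look and compute and a tool call to move; the robot and the scene stay as the last step left them, time stands still between calls to the robot, and variables do not carry over. Pictures are saved under pics/ and viewed, at most 12 in all, crops included, and the job is handed in when it is done.

Besides the shell and the picture viewer there is one more tool, called after "Emit:" as name(argument=value, ...), one argument or row to a line, values as JSON. carry_out: Moves the arm, as the interface text tells. Its arguments: {"type":"object","properties":{"targets":{"type":"array","items":{"type":"object","properties":{"hand":{"type":"number"},"x":{"type":"number"},"y":{"type":"number"},"z":{"type":"number"},"ax":{"type":"number"},"ay":{"type":"number"},"az":{"type":"number"}}}},"newtons":{"type":"number"}},"required":["targets"]}

```bash
mkdir -p pics
cat > h.py <<'E'
import numpy as np, cv2
from plant import read_state, read_camera, camera_params, robot
def cloud(name):
    p=camera_params(name); im,d=read_camera(name)
    K=np.array([[p['fx'],0,p['cx']],[0,p['fy'],p['cy']],[0,0,1.]])
    v,u=np.mgrid[0:400,0:640].astype(np.float32)
    pts=np.stack([u,v],-1).reshape(-1,1,2)
    n=cv2.undistortPoints(pts,K,np.array([p['k1'],0,0,0,0.])).reshape(400,640,2)
    c=np.stack([n[...,0]*d,-n[...,1]*d,-d],-1)
    R=np.array(p['rotation'])
    if R.shape!=(3,3): R=cv2.Rodrigues(R)[0]
    w=c@R.T+np.array(p['position'])
    w[d==0]=np.nan
    return im,w
E
python3 - <<'E'
from h import *
print(read_state())
for n in ['top','side']:
    im,w=cloud(n); cv2.imwrite(f'pics/{n}0.png',im); np.save(f'{n}0.npy',w)
    p=camera_params(n); print(n,p['position'],p['rotation'])
E
```

```text
{'t': 0.0, 'q': array([ 1.25759969e+00,  1.31150364e-01,  1.48926118e+00,  1.36384494e-05,
        1.52304437e+00, -8.54046228e-02]), 'dq': array([-1.14349815e-03,  2.74364115e-03, -8.41905226e-04,  9.43267086e-04,
       -1.58047034e-05, -1.74627707e-04]), 'joint_torque': array([ 9.57526436e-05, -5.59847939e+01, -4.91759920e+01,  7.67010637e-02,
        3.54181929e-02, -1.70462372e-04]), 'tool_pos': array([0.13540229, 0.58428197, 0.40370355]), 'orientation': array([-3.56999187e-01, -3.12085664e+00,  2.86427499e-03]), 'force': array([ 0.47456374, -0.40427153, -0.35385245]), 'wrist_torque': array([-0.00603114,  0.011075  , -0.0572795 ]), 'gripper_force': 0.0, 'opening': 0.09307077976547225}
top [0.3470331  0.02113709 1.36246592] [ 0.13105644 -0.13952431 -1.55255285]
side [ 0.22013174 -0.83193446  0.67850155] [ 0.97682159 -0.19904057 -0.32754569]
```

View pics/top0.png

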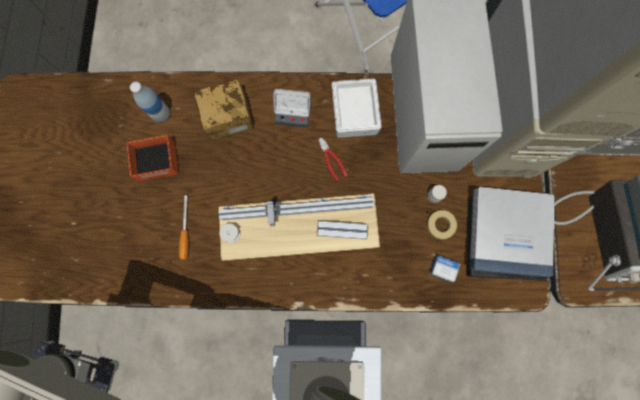

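View pics/side0.png

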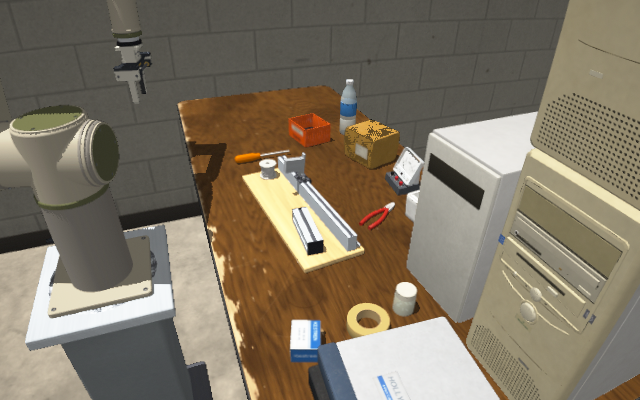

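The top view shows the fence running from (220,212) to (374,202), the stop at (272,212), the bar from (317,228) to (368,231) and the reel at (230,232). Next I'll measure these from depth.

Run:
```python
from h import *
im=cv2.imread('pics/top0.png')
crop=cv2.resize(im[180:265,210:390],None,fx=4.4,fy=4.4,interpolation=cv2.INTER_CUBIC); 
im2=cv2.imread('pics/side0.png')
c2=cv2.resize(im2[140:280,230:380],None,fx=4,fy=4,interpolation=cv2.INTER_CUBIC)
cv2.imwrite('pics/topc.png',crop); cv2.imwrite('pics/sidec.png',c2)
w=np.load('top0.npy')
s=w[185:262,212:385].reshape(-1,3); s=s[~np.isnan(s[:,0])]
def rect(m,n):
    p=s[m]; r=cv2.minAreaRect((p[:,:2]*1000).astype(np.float32)); print(n,len(p),np.round(p.mean(0),4),'rect',np.round(r[0],1),np.round(r[1],1),round(r[2],2)); print(np.round(cv2.boxPoints(r),1).tolist())
z=s[:,2]
rect((z>.008)&(z<.022),'board')
rect((z>.0515)&(z<.064)&(s[:,0]>.42),'fence/bar z55')
rect((z>.047)&(z<.066),'50-66')
for (a,b) in [((229,212),'fenceL'),((340,204),'fence'),((340,230),'bar'),((300,240),'board'),((272,208),'flag'),((272,215),'f2'),((272,203),'f3'),((230,232),'reel')]:
    print(b,np.round(w[a[1],a[0]],4))
```

```text
board 5662 [0.4918 0.0945 0.0154] rect [519.2  91.2] [231.9 526.9] 0.48
[[401.0, 353.70001220703125], [405.5, -173.1999969482422], [637.4000244140625, -171.3000030517578], [633.0, 355.6000061035156]]
fence/bar z55 1944 [0.5287 0.0772 0.0585] rect [521.1  93.4] [119.9 460.3] 2.56
[[451.0, 320.6000061035156], [471.5, -139.1999969482422], [591.2999877929688, -133.89999389648438], [570.7000122070312, 326.0]]
50-66 2203 [0.5281 0.0735 0.0583] rect [521.5  93.5] [119.9 460.2] 2.47
[[451.6000061035156, 320.79998779296875], [471.5, -139.0], [591.2999877929688, -133.89999389648438], [571.4000244140625, 326.0]]
fenceL [0.5412 0.2944 0.0601]
fence [ 0.5699 -0.0345  0.0612]
bar [ 0.4934 -0.0354  0.0526]
board [0.4652 0.0838 0.0175]
flag [0.5432 0.1586 0.1348]
f2 [0.5239 0.1583 0.1313]
f3 [0.5563 0.1584 0.141 ]
reel [0.4823 0.2897 0.0546]
```

View pics/topc.png

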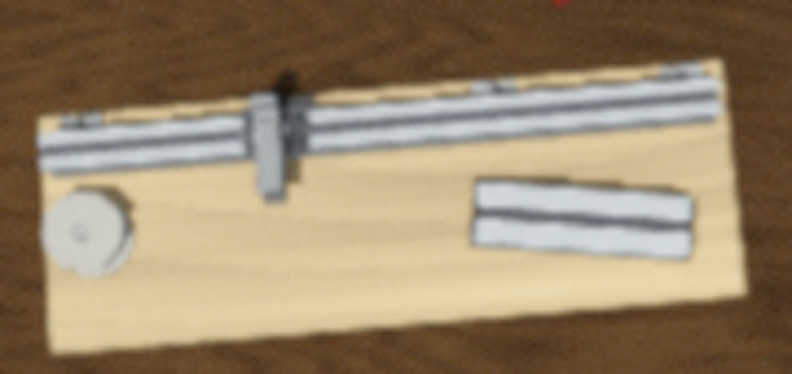

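View pics/sidec.png

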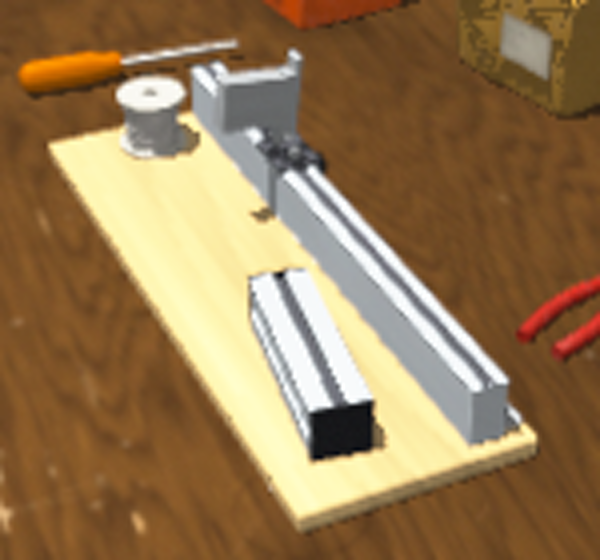

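The crops show the fence's front top edge from (55,172) to (716,120). The bar's top corners are at (478,181), (692,192), (690,258) and (474,244). The raised flag spans about x 252-284, with its front tip at (274,198). I'll project these onto known heights.

```bash
cat >> h.py <<'E'
def ray(name,uv,z,p=None):
    p=p or camera_params(name)
    K=np.array([[p['fx'],0,p['cx']],[0,p['fy'],p['cy']],[0,0,1.]])
    n=cv2.undistortPoints(np.array(uv,np.float32).reshape(-1,1,2),K,np.array([p['k1'],0,0,0,0.])).reshape(-1,2)
    R=np.array(p['rotation']); R=R if R.shape==(3,3) else cv2.Rodrigues(R)[0]
    d=np.c_[n[:,0],-n[:,1],-np.ones(len(n))]@R.T; o=np.array(p['position'])
    return o+d*((z-o[2])/d[:,2])[:,None]
E
python3 - <<'E'
from h import *
cv=lambda a:(np.array(a)+.5)/4.4-.5+np.array([210,180])
cs=lambda a:(np.array(a)+.5)/4-.5+np.array([230,140])
f=ray('top',cv([[55,172],[716,120]]),.06)*1e3; print('fence',f)
d=(f[0]-f[1])[:2]; print('len',np.hypot(*d),'yaw deg',np.degrees(np.arctan2(-d[0],d[1])))
b=ray('top',cv([[478,181],[692,192],[690,258],[474,244]]),.055)*1e3; print(b, b.mean(0))
d=(b[0]+b[3]-b[1]-b[2])[:2]/2; print(np.hypot(*d),np.degrees(np.arctan2(-d[0],d[1])))
print('flag tip L,R top ~z.145', ray('top',cv([[250,95],[278,95]]),.145)*1e3)
print('flag front L,R z.13', ray('top',cv([[262,200],[286,198]]),.13)*1e3)
print('board corners',ray('top',cv([[51,354],[747,296],[722,60],[38,117]]),.015)*1e3)
print('side fence near end front-top/right-top, far', ray('side',cs([[471,392],[505,380],[192,72],[272,180]]),.06)*1e3)
print('side bar', ray('side',cs([[310,407],[373,402],[250,280],[305,269]]),.055)*1e3)
w=np.load('top0.npy'); s=w[185:262,212:385].reshape(-1,3); s=s[s[:,2]>.1]; print(len(s),s.min(0),s.max(0),s.mean(0))
w=np.load('side0.npy'); s=w[150:200,270:315].reshape(-1,3); s=s[(s[:,2]>.09)&(s[:,2]<.16)]; print(len(s),s.min(0),s.max(0))
E
```

```text
fence [[ 520.85051181  313.97302429   60.        ]
 [ 562.82022816 -130.73722635   60.        ]]
len 446.6863151194545 yaw deg 5.391344655887236
[[ 519.72994094   29.29063087   55.        ]
 [ 514.28383221 -114.87193249   55.        ]
 [ 469.74007722 -113.42402747   55.        ]
 [ 477.17958984   31.31993804   55.        ]] [495.23336005 -41.92134776  55.        ]
144.5968720818621 -2.553776647732406
flag tip L,R top ~z.145 [[560.45538746 173.57765604 145.        ]
 [560.71347159 155.86504227 145.        ]]
flag front L,R z.13 [[495.66254415 165.48667712 130.        ]
 [497.17034704 150.30024646 130.        ]]
board corners [[ 400.89979753  320.64839705   15.        ]
 [ 447.76041171 -156.83541516   15.        ]
 [ 613.03846611 -140.45127782   15.        ]
 [ 565.45666307  338.07855656   15.        ]]
side fence near end front-top/right-top, far [[ 566.32262681 -130.03431956   60.        ]
 [ 590.50652266 -126.35876262   60.        ]
 [ 521.92957897  323.86768998   60.        ]
 [ 530.37361562  142.72637545   60.        ]]
side bar [[ 472.79602838 -105.02121562   55.        ]
 [ 509.85722339 -113.26524335   55.        ]
 [ 479.30044742   33.91702974   55.        ]
 [ 517.8585918    34.0082749    55.        ]]
162 [0.49623781 0.15161392 0.10032077] [0.55919397 0.1721442  0.14762095] [0.52785073 0.16121603 0.12996572]
319 [0.49507534 0.15183962 0.09011198] [0.56086451 0.17535672 0.14541143]
```

```bash
cat >> h.py <<'E'
YAW=np.radians(5.6); FX=.550; SY=.1094   # fence yaw, face offset, stop offset along the fence
Rf=cv2.Rodrigues(np.array([0,0,YAW]))[0]
def tip():   # fingertip in frame at stop (x from face, y from stop centre, z)
    s=read_state(); R=cv2.Rodrigues(s['orientation'])[0]
    p=s['tool_pos']+R@[0,0,.186]; q=Rf.T@p-[FX,SY,0]
    return s,R,q
def need(*ts):  # shift in tool axes to put the fingertip at each target with tool y along the fence, pointing down
    s,R,q=tip(); Rt=Rf@np.diag([-1,1,-1.])
    print('t',round(s['t'],2),'tip',np.round(q*1e3,1),'F',np.round(s['force'],1),'turn',np.round(cv2.Rodrigues(R.T@Rt)[0].ravel(),4))
    for t in ts:
        tcp=Rf@(np.array(t)+[FX,SY,0])-Rt@[0,0,.186]
        print(t,np.round(R.T@(tcp-s['tool_pos']),4))
E
python3 -c "
from h import *
need((.06,0,.215),(.06,0,.118))"
```

```text
t 0.1 tip [-358.3  458.6  217.8] F [ 0.4 -0.  -0.8] turn [-0.0016 -0.0004 -0.3255]
(0.06, 0, 0.215) [-0.543  -0.3011  0.0032]
(0.06, 0, 0.118) [-0.543  -0.3009  0.1002]
```

Emit:
carry_out(
  targets=[
    {"hand": 0, "x": -0.06, "y": -0.033, "z": 0, "az": -0.04},
    {"hand": 0, "x": -0.11, "y": -0.06, "z": 0, "az": -0.08},
    {"hand": 0, "x": -0.16, "y": -0.09, "z": 0, "az": -0.12},
    {"hand": 0, "x": -0.21, "y": -0.12, "z": 0, "az": -0.16},
    {"hand": 0, "x": -0.26, "y": -0.145, "z": 0, "az": -0.2},
    {"hand": 0, "x": -0.31, "y": -0.17, "z": 0, "az": -0.24},
    {"hand": 0, "x": -0.36, "y": -0.2, "z": 0, "az": -0.28},
    {"hand": 0, "x": -0.41, "y": -0.227, "z": 0, "az": -0.32},
  ],
)

```text
schema error: expected keys hand, x, y, z, ax, ay, az
```

```bash
python3 -c "
from h import *
need((.06,0,.215),(.06,0,.118))"
```

```text
t 0.1 tip [-358.3  458.6  217.8] F [ 0.4 -0.  -0.8] turn [-0.0016 -0.0004 -0.3255]
(0.06, 0, 0.215) [-0.543  -0.3011  0.0032]
(0.06, 0, 0.118) [-0.543  -0.3009  0.1002]
```

Emit:
carry_out(
  targets=[
    {"hand": 0, "x": -0.06, "y": -0.033, "z": 0, "ax": 0, "ay": 0, "az": -0.04},
    {"hand": 0, "x": -0.11, "y": -0.06, "z": 0, "ax": 0, "ay": 0, "az": -0.08},
    {"hand": 0, "x": -0.16, "y": -0.09, "z": 0, "ax": 0, "ay": 0, "az": -0.12},
    {"hand": 0, "x": -0.21, "y": -0.12, "z": 0, "ax": 0, "ay": 0, "az": -0.16},
    {"hand": 0, "x": -0.26, "y": -0.145, "z": 0, "ax": 0, "ay": 0, "az": -0.2},
    {"hand": 0, "x": -0.31, "y": -0.17, "z": 0, "ax": 0, "ay": 0, "az": -0.24},
    {"hand": 0, "x": -0.36, "y": -0.2, "z": 0, "ax": 0, "ay": 0, "az": -0.28},
    {"hand": 0, "x": -0.41, "y": -0.227, "z": 0, "ax": 0, "ay": 0, "az": -0.32},
  ],
)

```text
t: 1.1
tool_pos: [0.4847, 0.2692, 0.4044]
orientation: [0.147, -3.138, 0.0]
force: [-0.8, 0.7, 0.3]
opening: 0.0178
gripper_force: 0.0
```

```bash
python3 -c "
from h import *
need((.06,0,.215),(.06,0,.118))"
```

```text
t 1.1 tip [-41.5 111.2 218.4] F [-0.8  0.7  0.3] turn [-0.0001 -0.0005 -0.0043]
(0.06, 0, 0.215) [-0.1019 -0.1108  0.0034]
(0.06, 0, 0.118) [-0.1019 -0.1107  0.1004]
```

Emit:
carry_out(
  targets=[
    {"hand": 0, "x": -0.05, "y": -0.055, "z": 0, "ax": 0, "ay": 0, "az": 0},
    {"hand": 0, "x": -0.102, "y": -0.111, "z": 0, "ax": 0, "ay": 0, "az": -0.004},
    {"hand": 0, "x": -0.102, "y": -0.111, "z": 0.02, "ax": 0, "ay": 0, "az": -0.004},
    {"hand": 0, "x": -0.102, "y": -0.111, "z": 0.07, "ax": 0, "ay": 0, "az": -0.004},
    {"hand": 0, "x": -0.102, "y": -0.111, "z": 0.1, "ax": 0, "ay": 0, "az": -0.004},
    {"hand": 0, "x": -0.102, "y": -0.111, "z": 0.1, "ax": 0, "ay": 0, "az": -0.004},
  ],
)

```text
t: 1.85
tool_pos: [0.594, 0.1692, 0.3008]
orientation: [0.15, -3.131, 0.002]
force: [-0.1, 0.4, 0.9]
opening: 0.0005
gripper_force: 0.0
```

```bash
python3 -c "
from h import *
need((.06,0,.118))
im,w=cloud('side'); cv2.imwrite('pics/side1.png',cv2.resize(im[60:260,180:400],None,fx=3,fy=3))
p=camera_params('wrist');print(p['position'])"
```

```text
t 1.85 tip [ 56.3   0.9 114.8] F [-0.1  0.4  0.9] turn [-0.0007 -0.0072 -0.0018]
(0.06, 0, 0.118) [-0.0023 -0.001  -0.0032]
[0.52625962 0.16248455 0.28331876]
```

View pics/side1.png

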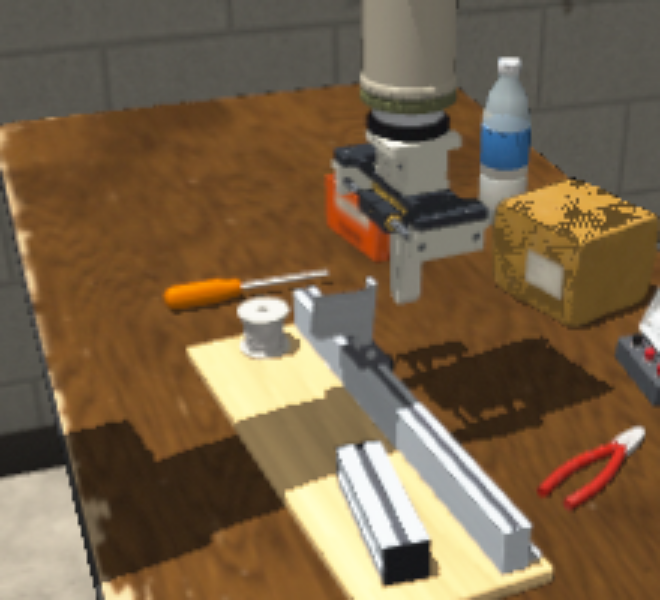

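```bash
python3 -c "
from h import *
need((.032,0,.118),(.012,0,.122),(-.0015,0,.122),(-.014,0,.117))"
```

```text
t 1.9 tip [ 58.    1.2 117.6] F [0.2 0.2 0.2] turn [-0.0003 -0.0031 -0.0016]
(0.032, 0, 0.118) [ 0.0266 -0.0013 -0.0004]
(0.012, 0, 0.122) [ 0.0466 -0.0013 -0.0043]
(-0.0015, 0, 0.122) [ 0.0601 -0.0014 -0.0043]
(-0.014, 0, 0.117) [ 0.0726 -0.0014  0.0008]
```

Emit:
carry_out(
  targets=[
    {"hand": 0, "x": 0.02, "y": -0.001, "z": 0, "ax": 0, "ay": 0, "az": 0},
    {"hand": 0, "x": 0.03, "y": -0.001, "z": -0.002, "ax": 0, "ay": 0, "az": 0},
    {"hand": 0, "x": 0.037, "y": -0.001, "z": -0.003, "ax": 0, "ay": 0, "az": 0},
    {"hand": 0, "x": 0.044, "y": -0.001, "z": -0.004, "ax": 0, "ay": 0, "az": 0},
    {"hand": 0, "x": 0.051, "y": -0.001, "z": -0.004, "ax": 0, "ay": 0, "az": 0},
    {"hand": 0, "x": 0.058, "y": -0.001, "z": -0.004, "ax": 0, "ay": 0, "az": 0},
    {"hand": 0, "x": 0.065, "y": -0.001, "z": -0.003, "ax": 0, "ay": 0, "az": 0},
    {"hand": 0, "x": 0.072, "y": -0.001, "z": 0, "ax": 0, "ay": 0, "az": 0},
  ],
)

```text
t: 2.9
tool_pos: [0.5234, 0.1617, 0.3047]
orientation: [-0.151, 3.138, 0.0]
force: [1.9, -0.1, -0.1]
opening: 0.0003
gripper_force: 0.6
```

```bash
python3 -c "
from h import *
need((-.024,0,.105),(-.031,0,.093),(-.035,0,.081))
im,w=cloud('side'); cv2.imwrite('pics/side2.png',cv2.resize(im[110:230,230:380],None,fx=4,fy=4))"
```

```text
t 2.9 tip [-13.2   0.4 118.7] F [ 1.9 -0.1 -0.1] turn [ 0.      0.0002 -0.0016]
(-0.024, 0, 0.105) [ 0.0107 -0.0004  0.0137]
(-0.031, 0, 0.093) [ 0.0177 -0.0005  0.0257]
(-0.035, 0, 0.081) [ 0.0217 -0.0005  0.0377]
```

View pics/side2.png

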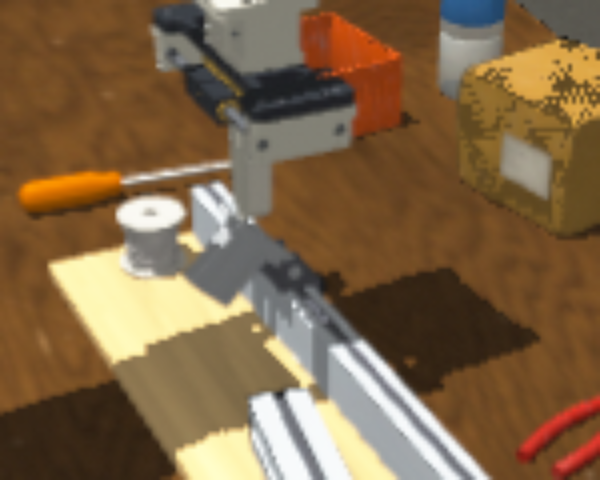

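The flag is now about half folded: the blade is at (225,265), and the finger at (255,200) rests on its arm. I'll keep pressing.

Emit:
carry_out(
  targets=[
    {"hand": 0, "x": 0.007, "y": 0, "z": 0.008, "ax": 0, "ay": 0, "az": 0},
    {"hand": 0, "x": 0.011, "y": 0, "z": 0.014, "ax": 0, "ay": 0, "az": 0},
    {"hand": 0, "x": 0.015, "y": 0, "z": 0.02, "ax": 0, "ay": 0, "az": 0},
    {"hand": 0, "x": 0.019, "y": 0, "z": 0.026, "ax": 0, "ay": 0, "az": 0},
    {"hand": 0, "x": 0.022, "y": 0, "z": 0.031, "ax": 0, "ay": 0, "az": 0},
    {"hand": 0, "x": 0.023, "y": 0, "z": 0.036, "ax": 0, "ay": 0, "az": 0},
    {"hand": 0, "x": 0.023, "y": 0, "z": 0.037, "ax": 0, "ay": 0, "az": 0},
  ],
)

```text
t: 3.82
tool_pos: [0.5009, 0.1595, 0.2683]
orientation: [0.151, -3.138, 0.0]
force: [-6.6, -1.1, 14.4]
opening: 0.0008
gripper_force: 6.8
```

```bash
python3 -c "
from h import *
need()"
```

```text
t 3.83 tip [-36.    0.5  82.3] F [-6.6 -1.1 14.4] turn [-0.0001 -0.0004 -0.0015]
```

Emit:
carry_out(
  targets=[
    {"hand": 0, "x": 0, "y": 0, "z": 0.001, "ax": 0, "ay": 0, "az": 0},
    {"hand": 0, "x": 0, "y": 0, "z": 0.001, "ax": 0, "ay": 0, "az": 0},
  ],
)

```text
t: 4.08
tool_pos: [0.5009, 0.1595, 0.2682]
orientation: [0.151, -3.137, 0.0]
force: [-8.5, -1.3, 15.8]
opening: 0.0007
gripper_force: 8.1
```

```bash
python3 -c "
from h import *
need()"
```

```text
t 4.08 tip [-36.    0.5  82.2] F [-8.5 -1.3 15.8] turn [-0.0001 -0.0006 -0.0014]
```

Emit:
carry_out(
  targets=[
    {"hand": 0, "x": 0, "y": 0, "z": -0.03, "ax": 0, "ay": 0, "az": 0},
    {"hand": 0, "x": 0, "y": 0, "z": -0.07, "ax": 0, "ay": 0, "az": 0},
    {"hand": 0, "x": 0.02, "y": -0.05, "z": -0.07, "ax": 0, "ay": 0, "az": 0},
    {"hand": 0, "x": 0.04, "y": -0.1, "z": -0.07, "ax": 0, "ay": 0, "az": 0},
    {"hand": 0, "x": 0.06, "y": -0.15, "z": -0.07, "ax": 0, "ay": 0, "az": 0},
    {"hand": 0, "x": 0.084, "y": -0.198, "z": -0.07, "ax": 0, "ay": 0, "az": 0},
    {"hand": 0, "x": 0.084, "y": -0.198, "z": -0.07, "ax": 0, "ay": 0, "az": 0},
  ],
)

```text
t: 4.95
tool_pos: [0.4353, -0.0483, 0.3365]
orientation: [0.143, -3.138, 0.001]
force: [0.8, -0.1, -0.1]
opening: 0.0004
gripper_force: 0.0
```

```bash
python3 -c "
from h import *
need((-.12,-.197,.025))
im,w=cloud('wrist'); cv2.imwrite('pics/w1.png',im)
im,w=cloud('side'); cv2.imwrite('pics/side3.png',im)"
```

```text
t 4.95 tip [-121.6 -200.1  150.5] F [ 0.8 -0.1 -0.1] turn [-0.0006 -0.0006 -0.0064]
(-0.12, -0.197, 0.025) [-0.0015  0.0031  0.1255]
```

View pics/side3.png

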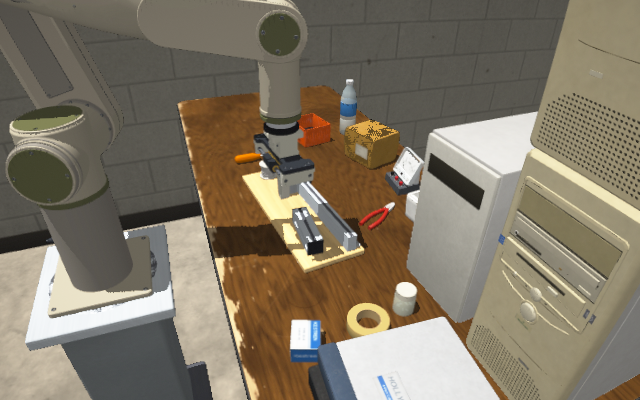

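The arm is above and in front of the bar at (310,228), and nothing is in the way. I'll go down and start the push.

Emit:
carry_out(
  targets=[
    {"hand": 0, "x": 0, "y": 0.003, "z": 0.06, "ax": 0, "ay": 0, "az": -0.003},
    {"hand": 0, "x": 0, "y": 0.003, "z": 0.1, "ax": 0, "ay": 0, "az": -0.005},
    {"hand": 0, "x": 0, "y": 0.003, "z": 0.125, "ax": 0, "ay": 0, "az": -0.005},
    {"hand": 0, "x": -0.015, "y": 0.003, "z": 0.125, "ax": 0, "ay": 0, "az": -0.005},
    {"hand": 0, "x": -0.025, "y": 0.003, "z": 0.125, "ax": 0, "ay": 0, "az": -0.005},
    {"hand": 0, "x": -0.031, "y": 0.003, "z": 0.125, "ax": 0, "ay": 0, "az": -0.005},
    {"hand": 0, "x": -0.037, "y": 0.003, "z": 0.125, "ax": 0, "ay": 0, "az": -0.005},
    {"hand": 0, "x": -0.043, "y": 0.003, "z": 0.125, "ax": 0, "ay": 0, "az": -0.005},
  ],
)

```text
t: 6.05
tool_pos: [0.479, -0.0384, 0.2118]
orientation: [0.159, -3.137, 0.0]
force: [-0.9, 0.0, 0.2]
opening: 0.0006
gripper_force: 1.0
```

```bash
python3 -c "
from h import *
need((-.0465,-.197,.025))"
```

```text
t 6.05 tip [ -77.  -194.4   25.8] F [-0.9  0.   0.2] turn [ 0.     -0.0003  0.0036]
(-0.0465, -0.197, 0.025) [-0.0305 -0.0027  0.0007]
```

Emit:
carry_out(
  targets=[
    {"hand": 0, "x": -0.006, "y": 0, "z": 0, "ax": 0, "ay": 0, "az": 0},
    {"hand": 0, "x": -0.011, "y": 0, "z": 0, "ax": 0, "ay": 0, "az": 0},
    {"hand": 0, "x": -0.016, "y": 0, "z": 0, "ax": 0, "ay": 0, "az": 0},
    {"hand": 0, "x": -0.02, "y": 0, "z": 0, "ax": 0, "ay": 0, "az": 0},
    {"hand": 0, "x": -0.024, "y": 0, "z": 0, "ax": 0, "ay": 0, "az": 0},
    {"hand": 0, "x": -0.026, "y": 0, "z": 0, "ax": 0, "ay": 0, "az": 0},
    {"hand": 0, "x": -0.028, "y": 0, "z": 0, "ax": 0, "ay": 0, "az": 0},
  ],
)

```text
t: 6.92
tool_pos: [0.5068, -0.0356, 0.2118]
orientation: [0.159, -3.137, -0.0]
force: [-2.4, -0.2, -0.7]
opening: 0.0005
gripper_force: 1.2
```

```bash
python3 -c "
from h import *
need()
w=cloud('top')[1]; s=(w[185:262,280:385].reshape(-1,3)@Rf-[FX,SY,0])*1e3
s=s[(s[:,2]>47)&(s[:,2]<60)&(s[:,0]<3)]; r=cv2.minAreaRect(s[:,:2].astype(np.float32)); print(len(s),r)"
```

```text
t 6.92 tip [ -49.1 -194.3   25.8] F [-2.4 -0.2 -0.7] turn [ 0.     -0.0002  0.0035]
24 ((-6.232895851135254, -90.69610595703125), (133.64144897460938, 28.16179847717285), 71.29248046875)
```

Emit:
carry_out(
  targets=[
    {"hand": 0, "x": -0.002, "y": 0, "z": 0, "ax": 0, "ay": 0, "az": 0},
    {"hand": 0, "x": -0.003, "y": 0, "z": 0, "ax": 0, "ay": 0, "az": 0},
    {"hand": 0, "x": -0.004, "y": 0, "z": 0, "ax": 0, "ay": 0, "az": 0},
    {"hand": 0, "x": -0.004, "y": 0, "z": 0, "ax": 0, "ay": 0, "az": 0},
  ],
)

```text
t: 7.48
tool_pos: [0.5092, -0.0354, 0.2115]
orientation: [0.159, -3.132, -0.0]
force: [-15.8, -1.6, 12.4]
opening: 0.0005
gripper_force: 8.3
```

```bash
python3 -c "
from h import *
need()
im,w=cloud('side'); cv2.imwrite('pics/side4.png',cv2.resize(im[160:290,250:400],None,fx=4,fy=4))"
```

```text
t 7.47 tip [ -47.7 -194.3   25.5] F [-15.8  -1.6  12.4] turn [ 0.0004 -0.0056  0.0035]
```

View pics/side4.png

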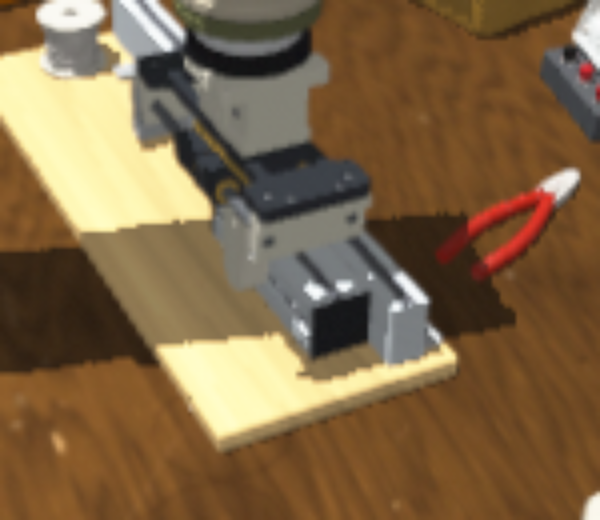

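The bar lies flush against the fence, with its right end cap at (340,325). Next I'll back off and go round to push that end.

Emit:
carry_out(
  targets=[
    {"hand": 0, "x": 0.02, "y": 0, "z": 0, "ax": 0, "ay": 0, "az": -0.003},
    {"hand": 0, "x": 0.03, "y": 0, "z": -0.02, "ax": 0, "ay": 0, "az": -0.003},
    {"hand": 0, "x": 0.03, "y": 0, "z": -0.07, "ax": 0, "ay": 0, "az": -0.003},
    {"hand": 0, "x": 0.03, "y": -0.02, "z": -0.09, "ax": 0, "ay": 0, "az": -0.003},
    {"hand": 0, "x": 0.01, "y": -0.07, "z": -0.09, "ax": 0, "ay": 0, "az": -0.003},
    {"hand": 0, "x": -0.01, "y": -0.11, "z": -0.09, "ax": 0, "ay": 0, "az": -0.003},
    {"hand": 0, "x": -0.021, "y": -0.133, "z": -0.09, "ax": 0, "ay": 0, "az": -0.003},
    {"hand": 0, "x": -0.021, "y": -0.133, "z": -0.09, "ax": 0, "ay": 0, "az": -0.003},
  ],
)

```text
t: 8.52
tool_pos: [0.5458, -0.1669, 0.302]
orientation: [-0.161, 3.136, -0.001]
force: [-0.6, 0.6, -0.0]
opening: -0.0001
gripper_force: 0.0
```

```bash
python3 -c "
from h import *
need((-.023,-.327,.026))
w=cloud('side')[1]; s=(w[180:262,280:345].reshape(-1,3)@Rf-[FX,SY,0])*1e3
s=s[(s[:,2]>52)&(s[:,2]<57)&(s[:,0]<0)&(s[:,0]>-60)&(s[:,1]<-60)]; r=cv2.minAreaRect(s[:,:2].astype(np.float32)); print(len(s),r,s.min(0),s.max(0))"
```

```text
t 8.53 tip [ -22.8 -328.9  116. ] F [-0.6  0.6 -0. ] turn [-0.0007  0.0014  0.0046]
(-0.023, -0.327, 0.026) [0.     0.0019 0.09  ]
405 ((-21.10037612915039, -165.82183837890625), (211.0811004638672, 42.032920837402344), 89.92843627929688) [ -42.0975053  -271.37375747   52.0652816 ] [-1.57177152e-02 -6.03067781e+01  5.69919134e+01]
```

Emit:
carry_out(
  targets=[
    {"hand": 0, "x": 0, "y": 0.001, "z": 0.05, "ax": 0, "ay": 0, "az": 0.004},
    {"hand": 0, "x": 0, "y": 0.002, "z": 0.09, "ax": 0, "ay": 0, "az": 0.004},
    {"hand": 0, "x": 0, "y": 0.002, "z": 0.09, "ax": 0, "ay": 0, "az": 0.004},
    {"hand": 0, "x": 0, "y": 0.02, "z": 0.09, "ax": 0, "ay": 0, "az": 0.004},
    {"hand": 0, "x": 0, "y": 0.033, "z": 0.09, "ax": 0, "ay": 0, "az": 0.004},
    {"hand": 0, "x": 0, "y": 0.04, "z": 0.09, "ax": 0, "ay": 0, "az": 0.004},
    {"hand": 0, "x": 0, "y": 0.047, "z": 0.09, "ax": 0, "ay": 0, "az": 0.004},
    {"hand": 0, "x": 0, "y": 0.055, "z": 0.09, "ax": 0, "ay": 0, "az": 0.004},
  ],
)

```text
t: 9.57
tool_pos: [0.54, -0.111, 0.213]
orientation: [-0.157, 3.135, -0.003]
force: [0.7, -5.2, 3.2]
opening: 0.0004
gripper_force: 2.4
```

```bash
python3 -c "
from h import *
need((-.023,-.1755,.026))"
```

```text
t 9.57 tip [ -23.  -272.9   27. ] F [ 0.7 -5.2  3.2] turn [-0.0018  0.0023  0.0022]
(-0.023, -0.1755, 0.026) [-0.0007  0.0971  0.0008]
```

Emit:
carry_out(
  targets=[
    {"hand": 0, "x": 0, "y": 0.01, "z": 0, "ax": 0, "ay": 0, "az": 0},
    {"hand": 0, "x": 0, "y": 0.02, "z": 0, "ax": 0, "ay": 0, "az": 0},
    {"hand": 0, "x": 0, "y": 0.03, "z": 0, "ax": 0, "ay": 0, "az": 0},
    {"hand": 0, "x": 0, "y": 0.04, "z": 0, "ax": 0, "ay": 0, "az": 0},
    {"hand": 0, "x": 0, "y": 0.05, "z": 0, "ax": 0, "ay": 0, "az": 0},
    {"hand": 0, "x": 0, "y": 0.06, "z": 0, "ax": 0, "ay": 0, "az": 0},
    {"hand": 0, "x": 0, "y": 0.07, "z": 0, "ax": 0, "ay": 0, "az": 0},
    {"hand": 0, "x": 0, "y": 0.08, "z": 0, "ax": 0, "ay": 0, "az": 0},
  ],
)

```text
t: 10.58
tool_pos: [0.5311, -0.0305, 0.2116]
orientation: [0.157, -3.137, -0.0]
force: [0.2, -3.1, 3.5]
opening: 0.0003
gripper_force: 2.0
```

```bash
python3 -c "
from h import *
need((-.023,-.1755,.026))"
```

```text
t 10.57 tip [ -24.4 -191.5   25.6] F [ 0.2 -3.1  3.5] turn [ 0.0001 -0.0003  0.0025]
(-0.023, -0.1755, 0.026) [-0.0014  0.0161 -0.0004]
```

Emit:
carry_out(
  targets=[
    {"hand": 0, "x": 0, "y": 0.005, "z": 0, "ax": 0, "ay": 0, "az": 0},
    {"hand": 0, "x": 0, "y": 0.009, "z": 0, "ax": 0, "ay": 0, "az": 0},
    {"hand": 0, "x": 0, "y": 0.012, "z": 0, "ax": 0, "ay": 0, "az": 0},
    {"hand": 0, "x": 0, "y": 0.013, "z": 0, "ax": 0, "ay": 0, "az": 0},
    {"hand": 0, "x": 0, "y": 0.014, "z": 0, "ax": 0, "ay": 0, "az": 0},
  ],
)

```text
t: 11.2
tool_pos: [0.5299, -0.0173, 0.2116]
orientation: [0.157, -3.137, -0.0]
force: [0.5, -3.2, 1.9]
opening: 0.0004
gripper_force: 1.6
```

```bash
python3 -c "
from h import *
need((-.023,-.1755,.026))"
```

```text
t 11.2 tip [ -24.4 -178.3   25.6] F [ 0.5 -3.2  1.9] turn [ 0.0001 -0.0002  0.0023]
(-0.023, -0.1755, 0.026) [-0.0014  0.0028 -0.0004]
```

Emit:
carry_out(
  targets=[
    {"hand": 0, "x": 0, "y": 0.001, "z": 0, "ax": 0, "ay": 0, "az": 0},
    {"hand": 0, "x": 0, "y": 0.002, "z": 0, "ax": 0, "ay": 0, "az": 0},
    {"hand": 0, "x": 0, "y": 0.003, "z": 0, "ax": 0, "ay": 0, "az": 0},
    {"hand": 0, "x": 0, "y": 0.003, "z": 0, "ax": 0, "ay": 0, "az": 0},
  ],
)

```text
t: 11.7
tool_pos: [0.5295, -0.0141, 0.2116]
orientation: [0.157, -3.137, -0.0]
force: [1.3, -2.1, 0.2]
opening: 0.0004
gripper_force: 1.0
```

```bash
python3 -c "
from h import *
need((-.023,-.1755,.026))"
```

```text
t 11.7 tip [ -24.4 -175.1   25.6] F [ 1.3 -2.1  0.2] turn [ 0.0002 -0.0003  0.0026]
(-0.023, -0.1755, 0.026) [-0.0014 -0.0004 -0.0004]
```

Emit:
carry_out(
  targets=[
    {"hand": 0, "x": 0, "y": 0.001, "z": 0, "ax": 0, "ay": 0, "az": 0},
    {"hand": 0, "x": 0, "y": 0.002, "z": 0, "ax": 0, "ay": 0, "az": 0},
    {"hand": 0, "x": 0, "y": 0.002, "z": 0, "ax": 0, "ay": 0, "az": 0},
  ],
)

```text
t: 12.08
tool_pos: [0.5293, -0.0121, 0.2116]
orientation: [0.157, -3.137, -0.0]
force: [0.2, -1.9, -0.3]
opening: 0.0006
gripper_force: 0.8
```

Emit:
carry_out(
  targets=[
    {"hand": 0, "x": 0, "y": 0.001, "z": 0, "ax": 0, "ay": 0, "az": 0},
    {"hand": 0, "x": 0, "y": 0.002, "z": 0, "ax": 0, "ay": 0, "az": 0},
    {"hand": 0, "x": 0, "y": 0.002, "z": 0, "ax": 0, "ay": 0, "az": 0},
  ],
)

```text
t: 12.45
tool_pos: [0.5291, -0.0102, 0.2117]
orientation: [0.157, -3.137, -0.0]
force: [-0.6, -0.3, -0.8]
opening: 0.0006
gripper_force: 0.7
```

```bash
python3 -c "
from h import *
need((-.023,-.1755,.026))
im,w=cloud('side'); cv2.imwrite('pics/side5.png',cv2.resize(im[150:260,240:360],None,fx=5,fy=5,interpolation=cv2.INTER_CUBIC))"
```

```text
t 12.45 tip [ -24.4 -171.1   25.7] F [-0.6 -0.3 -0.8] turn [ 0.0002 -0.0002  0.0026]
(-0.023, -0.1755, 0.026) [-0.0014 -0.0044 -0.0003]
```

View pics/side5.png

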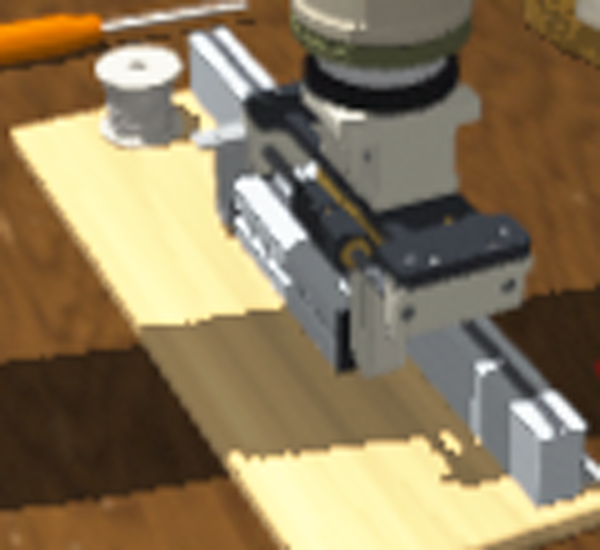

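The bar's left end at (240,190) is now very close to the blade. I'll keep going in small steps.

Emit:
carry_out(
  targets=[
    {"hand": 0, "x": 0, "y": 0.001, "z": 0, "ax": 0, "ay": 0, "az": 0},
    {"hand": 0, "x": 0, "y": 0.002, "z": 0, "ax": 0, "ay": 0, "az": 0},
    {"hand": 0, "x": 0, "y": 0.002, "z": 0, "ax": 0, "ay": 0, "az": 0},
  ],
)

```text
t: 12.88
tool_pos: [0.5293, -0.0092, 0.2119]
orientation: [-0.157, 3.137, -0.003]
force: [1.2, -9.2, -1.8]
opening: 0.0005
gripper_force: 4.2
```

Emit:
carry_out(
  targets=[
    {"hand": 0, "x": 0, "y": 0.001, "z": 0, "ax": 0, "ay": 0, "az": 0},
    {"hand": 0, "x": 0, "y": 0.001, "z": 0, "ax": 0, "ay": 0, "az": 0},
  ],
)

```text
t: 13.12
tool_pos: [0.5294, -0.0088, 0.2121]
orientation: [-0.157, 3.136, -0.005]
force: [2.1, -13.1, -2.2]
opening: 0.0004
gripper_force: 6.2
```

Emit:
carry_out(
  targets=[
    {"hand": 0, "x": 0, "y": -0.01, "z": 0, "ax": 0, "ay": 0, "az": 0},
    {"hand": 0, "x": 0, "y": -0.025, "z": 0, "ax": 0, "ay": 0, "az": 0},
    {"hand": 0, "x": 0, "y": -0.025, "z": -0.05, "ax": 0, "ay": 0, "az": 0},
    {"hand": 0, "x": 0.02, "y": -0.025, "z": -0.09, "ax": 0, "ay": 0, "az": 0},
    {"hand": 0, "x": 0.07, "y": -0.025, "z": -0.11, "ax": 0, "ay": 0, "az": 0},
    {"hand": 0, "x": 0.1, "y": -0.06, "z": -0.11, "ax": 0, "ay": 0, "az": 0},
    {"hand": 0, "x": 0.1, "y": -0.12, "z": -0.11, "ax": 0, "ay": 0, "az": 0},
    {"hand": 0, "x": 0.1, "y": -0.12, "z": -0.11, "ax": 0, "ay": 0, "az": 0},
  ],
)

```text
t: 14.12
tool_pos: [0.441, -0.1402, 0.3223]
orientation: [-0.15, 3.137, -0.002]
force: [0.7, 0.4, 0.2]
opening: 0.0008
gripper_force: 0.0
```

```bash
python3 -c "
from h import *
need((-.075,-.083,.135),(-.075,-.083,.026))
im,w=cloud('top'); a=cv2.resize(im[180:265,210:390],None,fx=4,fy=4,interpolation=cv2.INTER_CUBIC)
im,w=cloud('side'); b=cv2.resize(im[165:255,260:360],None,fx=5,fy=5,interpolation=cv2.INTER_CUBIC)
b=b[:600-340,:]if 0 else b
o=np.zeros((340+250,720,3),np.uint8); o[:340]=a; o[340:,:500]=b[:250]; cv2.imwrite('pics/chk.png',o)"
```

```text
t 14.12 tip [-124.6 -292.2  136.3] F [0.7 0.4 0.2] turn [-0.0012  0.0011 -0.0022]
(-0.075, -0.083, 0.135) [-0.0493  0.2091  0.0011]
(-0.075, -0.083, 0.026) [-0.0492  0.2092  0.1101]
```

View pics/chk.png

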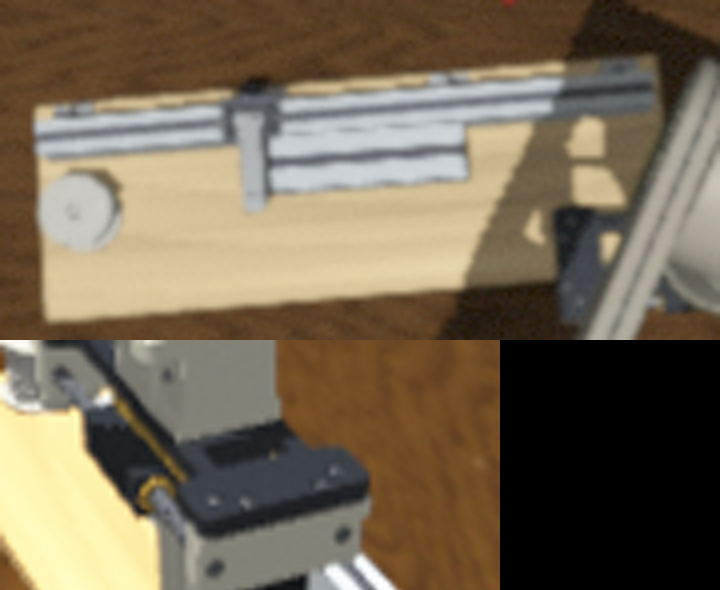

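From above, the bar lies along the fence with its left end at the flag (270,160), and the reel hasn't moved. I'll finish with a light press on the front face to seat it.

Emit:
carry_out(
  targets=[
    {"hand": 0, "x": -0.01, "y": 0.05, "z": 0, "ax": 0, "ay": 0, "az": 0},
    {"hand": 0, "x": -0.02, "y": 0.1, "z": 0, "ax": 0, "ay": 0, "az": 0},
    {"hand": 0, "x": -0.03, "y": 0.15, "z": 0, "ax": 0, "ay": 0, "az": 0},
    {"hand": 0, "x": -0.04, "y": 0.2, "z": 0, "ax": 0, "ay": 0, "az": -0.002},
    {"hand": 0, "x": -0.045, "y": 0.2, "z": 0.04, "ax": 0, "ay": 0, "az": -0.002},
    {"hand": 0, "x": -0.045, "y": 0.2, "z": 0.08, "ax": 0, "ay": 0, "az": -0.002},
    {"hand": 0, "x": -0.045, "y": 0.2, "z": 0.11, "ax": 0, "ay": 0, "az": -0.002},
    {"hand": 0, "x": -0.055, "y": 0.2, "z": 0.11, "ax": 0, "ay": 0, "az": -0.002},
  ],
)

```text
t: 15.22
tool_pos: [0.4741, 0.0689, 0.2089]
orientation: [0.163, -3.131, -0.001]
force: [-0.2, 0.5, 0.1]
opening: 0.0003
gripper_force: 0.0
```

```bash
python3 -c "
from h import *
need((-.0475,-.09,.026))"
```

```text
t 15.22 tip [-72.6 -86.9  23. ] F [-0.2  0.5  0.1] turn [ 0.0008 -0.0066  0.0062]
(-0.0475, -0.09, 0.026) [-0.0238 -0.0031 -0.0032]
```

Emit:
carry_out(
  targets=[
    {"hand": 0, "x": -0.012, "y": 0, "z": -0.002, "ax": 0, "ay": 0, "az": 0.005},
    {"hand": 0, "x": -0.018, "y": 0, "z": -0.002, "ax": 0, "ay": 0, "az": 0.005},
    {"hand": 0, "x": -0.021, "y": 0, "z": -0.002, "ax": 0, "ay": 0, "az": 0.005},
    {"hand": 0, "x": -0.023, "y": 0, "z": -0.002, "ax": 0, "ay": 0, "az": 0.005},
    {"hand": 0, "x": -0.024, "y": 0, "z": -0.002, "ax": 0, "ay": 0, "az": 0.005},
    {"hand": 0, "x": -0.024, "y": 0, "z": -0.002, "ax": 0, "ay": 0, "az": 0.005},
  ],
)

```text
t: 15.98
tool_pos: [0.4987, 0.0701, 0.2137]
orientation: [0.152, -3.133, 0.0]
force: [-12.2, -1.5, 9.6]
opening: 0.0002
gripper_force: 6.3
```

```bash
python3 -c "
from h import *
need((-.0475,-.09,.026))"
```

```text
t 15.97 tip [-47.8 -88.3  27.7] F [-12.2  -1.5   9.6] turn [ 0.0001 -0.005  -0.0005]
(-0.0475, -0.09, 0.026) [ 0.0006 -0.0017  0.0017]
```

Emit:
carry_out(
  targets=[
    {"hand": 0, "x": 0.015, "y": 0, "z": 0, "ax": 0, "ay": 0, "az": 0},
    {"hand": 0, "x": 0.045, "y": 0, "z": 0, "ax": 0, "ay": 0, "az": 0},
    {"hand": 0, "x": 0.045, "y": 0, "z": -0.05, "ax": 0, "ay": 0, "az": 0},
    {"hand": 0, "x": 0.045, "y": 0, "z": -0.11, "ax": 0, "ay": 0, "az": 0},
    {"hand": 0, "x": 0.045, "y": 0.06, "z": -0.16, "ax": 0, "ay": 0, "az": 0},
    {"hand": 0, "x": 0.045, "y": 0.12, "z": -0.2, "ax": 0, "ay": 0, "az": 0},
    {"hand": 0, "x": 0.045, "y": 0.18, "z": -0.22, "ax": 0, "ay": 0, "az": 0},
    {"hand": 0, "x": 0.045, "y": 0.24, "z": -0.22, "ax": 0, "ay": 0, "az": 0},
  ],
)

```text
t: 16.98
tool_pos: [0.434, 0.2854, 0.4346]
orientation: [-0.151, 3.133, 0.003]
force: [0.2, -0.9, -0.1]
opening: 0.0009
gripper_force: 0.0
```

```bash
python3 -c "
from h import *
need()
im,w=cloud('side'); b=cv2.resize(im[150:250,255:355],None,fx=6,fy=6,interpolation=cv2.INTER_CUBIC)
cv2.imwrite('pics/fin.png',b)"
```

```text
t 16.98 tip [-89.2 132.7 248.7] F [ 0.2 -0.9 -0.1] turn [ 0.0019  0.0052 -0.0015]
```

View pics/fin.png

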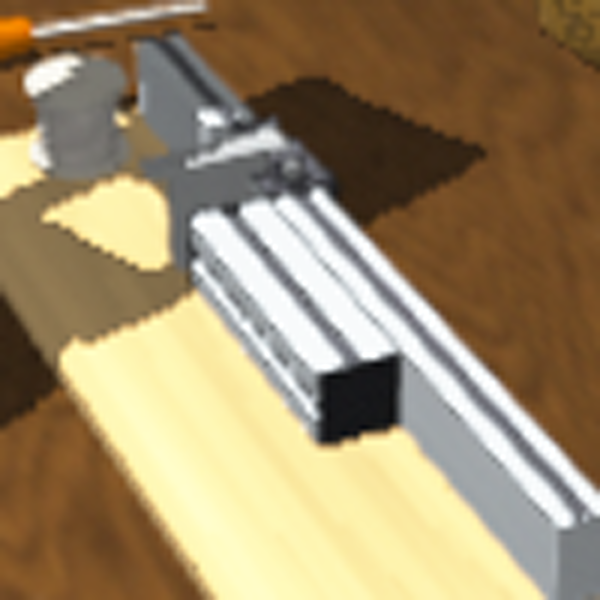

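The final view shows the flag fully down. The bar lies flush along the fence with its left end against the blade at (190,240), and the arm is clear.

```bash
python3 -c "
from plant import robot
print(robot.close_job())"
```

```text
the job is handed in; nothing more can be done
None
```

I folded the flip stop down to its end stop, then slid the bar flat along the fence until its left end met the stop; the job is handed in at about 17 s, and the nearby items I could see had not moved.

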